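Draw a pale-stone sample from the chute dispenser

ROBOT

A 6-joint arm with a two-finger parallel gripper is mounted at the origin on the work surface. World frame = base frame: x ahead of the robot, y to its left, z up, the work surface at z = 0. Lengths are in m, angles in rad, forces in N, time in s.
With the tool pointing down it reaches from about 0.3 to 0.775 m from the base axis. Payload 14.6 kg.
Tool frame: the origin (TCP) lies at the centre of the arm's flange, where the gripper is bolted on; the fingertips stand 199 mm ahead of it and the grasp point (between the pads) lies 180 mm ahead of it; z points along the fingers, y is the line along which they close (so a half turn about z gives the same grasp; the last joint's range is limited). The gripper opens to 94 mm and grips with 3 to 60 N. Pads are 16 mm wide; open, the fingers measure 119 mm over their backs; the gripper's body (75 mm by 177 mm) begins 78 mm behind the grasp point.
Start: joints at [-1.287, 0.3, 1.521, -0, 1.321, -0.067], TCP at [0.189, -0.516, 0.405] pointing down, gripper open.
Joint ranges: [-3.03, 3.03], [-0.79, 2.21], [0.23, 2.52], [-1.04, 4.18], [0, 3.07], [-2.55, 2.55]. Speed limits (rad/s): [2.22, 2.22, 2.57, 3.14, 3.14, 3.14].

INTERFACE

Orientations are given as [roll, pitch, yaw] about the fixed x, y, z axes, in that order (R = Rz(yaw) Ry(pitch) Rx(roll)).
In Python, from station import ctrl gives the robot as it stands. The module is installed in compiled form; this text tells all that it offers.
- The arm moves only by the tool servo_tool, never from a script. Its argument "motion" is a list of rows, each a list of 5 numbers: the closure, from 0 (fully open) to 1 (shut), then the shift along the world's x, y, z in cm, then the turn about the world's z in degrees. A call has 1 to 20 rows; each row is the pose to reach, as a shift and turn from the pose commanded when the call began; what a row does not reach only later rows make up. A row lasts 1/8 s, in which the tool goes at most 62.5 mm and 10.7 degrees, less where a joint would pass 70% of its speed; a pose out of reach is approached as far as the arm can. A call with a gripper value outside its range is refused whole. The fingers move at their own pace and stop on an object; "squeeze" is the grip in N (left out, the last holds). Time passes only in rows, so rows that repeat a pose let the fingers close. It gives the time, the measured TCP pose, the force, the opening and the grip force at its end, in the units of the state.
- ctrl.get_obs(): the state, without advancing time (a new reading comes with each control period).
- ctrl.camera(name): name is "scene" or "top" or "wrist"; returns a dict with "image" (480x640x3 uint8, red, green, blue), "fx", "fy", "cx", "cy" (pixels), "camera_from_world" (4x4, takes a point from world to camera coordinates); the wrist camera has in their place "hand_eye" (4x4, takes a point from camera to tool coordinates, whose origin is the TCP and whose axes are the flange's). Camera axes: x right, y up, looking along -z (the intrinsics and any distortion apply to the point x, -y, -z); pixel columns grow to the right and rows downward; lengths in m; the calibration is good to about 2 mm. A picture is of the moment at which its call begins: read the wrist's pose just before it. There is no depth.
- ctrl.hand_in(): hands the job in; it is judged then, once.
The state is a dict: "time_s": time; "qpos": joint angles; "joint_vel": joint speeds; "tau": joint torques, N m; "ee_pos": TCP position; "eef_rot": TCP orientation; "force": force on the tool from outside, world axes, zero at the start; "moment": the same for the moment, N m; "grip_width": finger opening in m; "grip_force": force on a finger pad.
Only numpy, scipy, OpenCV 4.12 (cv2) and the standard library are available. Lean on these libraries where they do the work, as an engineer would, in place of code of your own. Each camera call takes 0.05 s, during which the arm holds its last target. There are 200 camera calls.

TASK

Turn the dispenser's cap so that only the lane of pale stones is open, then hold the white tray under the chute, pushing its front edge firmly but without ramming against the red paddle, until all three pale stones have slid into the tray. Then bring the tray with them back to the middle of the green sheet, square to it with its handle the same way as at the start, and let go; the dark stones must stay in the dispenser, and the dishes, jar and brush where they are.

Things in the scene. Friction and masses are not known exactly. Their poses are not given: they have to be found in the camera images.
- chute: Fixed blue and steel fruit-stone dispenser with a sloping chute. Origin: on the table directly under the middle of the chute's lip; z up, y horizontally up-slope (it pours toward its own -y), x across. Two lanes side by side, centred at x = +26 and -26 mm, three stones queued in each. Side walls 34 mm high. Its blue pedestal starts at y = +135 mm; the tray fits under the lip in front of it.
- lip (a point): Middle of the chute's lower edge (lip), on the floor's top surface, 75 mm above the table (underside about 69 mm); axes as the dispenser's. The floor is 126 mm wide and rises at 24 degrees along +y. Released stones slide off here within about 2 s and land up to 70 mm out (toward -y) from the lip.
- bay (a point): Point under the chute, 30 mm (+y) from the lip, 31 mm up: foremost place of the red spring paddle's face (110 mm wide, 14 to 48 mm up, facing -y). The paddle is adjustable: its face rests 0 to 25 mm farther in, not reported, so find it by touch. Pushing it toward +y takes 4 N at first, 10 N at its hard stop 30 mm on (keep well under 40 N); it springs back.
- gate_mid (a point): Foot of the yellow gate across both lanes, 130 mm up-slope of the lip, on the chute floor. The paddle lifts it, for BOTH lanes at once: the stones are freed from about 20 mm of paddle travel, fully at its stop. It drops again when the paddle is let go.
- cap (a joint): Rotary cap between gate and lip, axis square to the sloping floor. Rad, positive counter-clockwise from above; stops at +-1.7, friction 0.06 N m, stays put. White disc 116 mm across, orange skirt under 150 degrees of its rim, the rest open. At 0 the skirt shuts both lanes; at +1.3 only the lane on the chute's +x side is open, at -1.3 only the -x lane; 1.15 to 1.65 serves.
- cap_grip (a point): Middle of the black bar grip on top of the cap, on the cap's axis, where fingers hold it. Bar 14 mm wide (along the point's x), 66 mm long (along its y, y toward the red mark), 30 mm high: its top is 13 mm above this point and the white disc 16 mm below it, measured along the point's z, which is the cap axis.
- tray: White open catch tray, 160 (x) by 150 (y) by 50 mm high outside, walls and floor 4 mm, about 0.3 kg, loose on the table. Origin: centre of its underside. A blue bar handle sticks out of the middle of its -y wall; +y is the side that goes under the chute and meets the paddle.
- tray_grip (a point): Point on the middle of the tray's blue handle, 130 mm toward -y from the tray's centre and 39 mm above the table; the handle is 20 mm wide (x), 18 mm high (30 to 48 mm above the table) and runs from 75 to 174 mm from the tray's centre.
- sheet: Flat green paper sheet on the table, 240 (x) by 230 (y) mm, fixed; origin at its centre. The tray's place at the end; tray x and y along the sheet's x and y.
- pale1: Pale straw-coloured fruit stone, 64 mm long (its y), 36 mm wide, 20 mm thick, 45 g, origin at its middle; number 1 of three queued in one lane of the dispenser (1 nearest the gate). Which side the pale lane is on varies.
- pale2: Pale straw-coloured fruit stone, 64 mm long (its y), 36 mm wide, 20 mm thick, 45 g, origin at its middle; number 2 of three queued in one lane of the dispenser (1 nearest the gate). Which side the pale lane is on varies.
- pale3: Pale straw-coloured fruit stone, 64 mm long (its y), 36 mm wide, 20 mm thick, 45 g, origin at its middle; number 3 of three queued in one lane of the dispenser (1 nearest the gate). Which side the pale lane is on varies.
- dark1: Dark brown fruit stone, 64 mm long (its y), 36 mm wide, 20 mm thick, 45 g, origin at its middle; number 1 of three queued in one lane of the dispenser (1 nearest the gate). Which side the dark lane is on varies.
- dark2: Dark brown fruit stone, 64 mm long (its y), 36 mm wide, 20 mm thick, 45 g, origin at its middle; number 2 of three queued in one lane of the dispenser (1 nearest the gate). Which side the dark lane is on varies.
- dark3: Dark brown fruit stone, 64 mm long (its y), 36 mm wide, 20 mm thick, 45 g, origin at its middle; number 3 of three queued in one lane of the dispenser (1 nearest the gate). Which side the dark lane is on varies.
- dish_a: Clear petri dish of seed, 95 mm across, 18 mm high; bystander, leave alone. Origin: centre of its underside.
- dish_b: Clear petri dish of seed, 95 mm across, 18 mm high; bystander, leave alone. Origin: centre of its underside.
- dish_c: Clear petri dish of seed, 95 mm across, 18 mm high; bystander, leave alone. Origin: centre of its underside.
- jar: Sample jar with green lid, 72 mm across, 110 mm high; bystander, leave alone. Origin: centre of its underside.
- brush: Seed brush 170 mm long lying along its x; bystander, leave alone.
Not all that is in view belongs to the job. What is shaped like the dark3 but orange is not meant.

How it is judged:
On the way, in this order (a step that is already met when the one before it is completed fails the run):
1. the cap opens the pale lane only (((x of pale1 in the frame of chute above 0 m and value of joint cap above 1.12 rad) or (x of pale1 in the frame of chute below 0 m and value of joint cap below -1.12 rad))), for 0.2 s.
2. all three pale stones are in the tray while it is under the lip (x of pale1 in the frame of tray between -0.078 and 0.078 m and y of pale1 in the frame of tray between -0.073 and 0.073 m and z of pale1 in the frame of tray between 0 and 0.055 m and x of pale2 in the frame of tray between -0.078 and 0.078 m and y of pale2 in the frame of tray between -0.073 and 0.073 m and z of pale2 in the frame of tray between 0 and 0.055 m and x of pale3 in the frame of tray between -0.078 and 0.078 m and y of pale3 in the frame of tray between -0.073 and 0.073 m and z of pale3 in the frame of tray between 0 and 0.055 m and horizontal distance between tray and chute below 0.09 m), for 0.2 s.
At the end, for the whole second after the job is handed in: The three pale stones lie in the tray; the tray stands flat and still on the table with its centre within 35 mm of the green sheet's centre, turned less than 0.22 rad from the sheet, handle toward the sheet's -y; all three dark stones are still up in the dispenser (x of pale1 in the frame of tray between -0.078 and 0.078 m and y of pale1 in the frame of tray between -0.073 and 0.073 m and z of pale1 in the frame of tray between 0 and 0.055 m and x of pale2 in the frame of tray between -0.078 and 0.078 m and y of pale2 in the frame of tray between -0.073 and 0.073 m and z of pale2 in the frame of tray between 0 and 0.055 m and x of pale3 in the frame of tray between -0.078 and 0.078 m and y of pale3 in the frame of tray between -0.073 and 0.073 m and z of pale3 in the frame of tray between 0 and 0.055 m and horizontal distance between tray and sheet below 0.035 m and y of tray_grip in the frame of sheet below -0.08 m and angle between the x axis of tray and the x axis of sheet, either way round below 0.22 rad and angle between tray's own z axis and vertical below 0.06 rad and height (world z) of tray below 0.006 m and linear speed of tray below 0.02 m/s and height (world z) of each of dark1, dark2, dark3 above 0.085 m); the robot touches nothing.
It fails at once if a dark stone comes off the chute (height (world z) of any of dark1, dark2, dark3 below 0.07 m).
It fails at once if the tray is rammed against the dispenser (more than 40 N) (contact force between tray and chute above 40 N).
It fails at once if a dish, the jar or the brush is moved by more than 30 mm (distance of any of dish_a, dish_b, dish_c, jar, brush from where it was at the start of the episode above 0.03 m).
It also fails if it takes over 72 s, if anything falls off the work surface, if the arm or the gripper's body presses on something with over 40 N, if the wrist force passes 120 N, or if a joint passes its speed limit or range.

## Working session

There is one attempt and no reset: what is moved stays moved. The work goes in short steps, Python scripts to look and compute and a tool call to move; the robot and the scene stay as the last step left them, time stands still between calls to the robot, and variables do not carry over. Pictures are saved under pics/ and viewed, at most 10 in all, crops included, and the job is handed in when it is done.

Besides the shell and the picture viewer there is one more tool, called after "Emit:" in YAML: its name, and indented under it one key for each argument. servo_tool: Moves the arm, as the interface text tells. Its arguments: {"type":"object","properties":{"motion":{"type":"array","items":{"type":"array","items":{"type":"number"}}},"squeeze":{"type":"number"}},"required":["motion"]}

```bash
mkdir -p pics
cat > h.py <<'E'
import numpy as np, cv2, pickle
from scipy.spatial.transform import Rotation as R
from station import ctrl
def snap(name,fn):
    o=ctrl.get_obs(); c=ctrl.camera(name); c['obs']=o
    if name=='wrist':
        T=np.eye(4);T[:3,:3]=R.from_euler('xyz',o['eef_rot']).as_matrix();T[:3,3]=o['ee_pos']
        c['camera_from_world']=np.linalg.inv(T@c['hand_eye'])
    pickle.dump(c,open(f'pics/{fn}.pkl','wb')); cv2.imwrite(f'pics/{fn}.png',c['image'][:,:,::-1]); return c
def load(fn): return pickle.load(open(f'pics/{fn}.pkl','rb'))
def ray(c,u,v):
    d=np.array([(u-c['cx'])/c['fx'],-(v-c['cy'])/c['fy'],-1])
    W=np.linalg.inv(c['camera_from_world']); return W[:3,3],W[:3,:3]@d
def atz(c,u,v,z):
    o,d=ray(c,u,v); return o+d*(z-o[2])/d[2]
def proj(c,p):
    q=c['camera_from_world'][:3]@np.append(p,1); return np.array([c['cx']+c['fx']*q[0]/-q[2],c['cy']-c['fy']*q[1]/-q[2]])
E
python3 - <<'E'
from h import *
for n in('top','scene'):
    c=snap(n,n+'0'); print(n,[k for k in c],c['fx'],np.linalg.inv(c['camera_from_world']).round(3).tolist())
print(ctrl.get_obs())
E
```

```text
top ['image', 'fx', 'fy', 'cx', 'cy', 'camera_from_world', 'obs'] 444.43311126767566 [[-0.032, 0.97, -0.241, 0.347], [-0.999, -0.03, 0.013, 0.036], [0.006, 0.242, 0.97, 1.051], [0.0, 0.0, 0.0, 1.0]]
scene ['image', 'fx', 'fy', 'cx', 'cy', 'camera_from_world', 'obs'] 518.6449707256459 [[-0.717, -0.371, 0.59, 1.382], [0.697, -0.37, 0.615, 0.887], [-0.01, 0.852, 0.524, 0.891], [0.0, 0.0, 0.0, 1.0]]
{'time_s': 0.1, 'qpos': array([-1.28658943e+00,  3.00361990e-01,  1.52150801e+00, -1.37362775e-05,
        1.32069090e+00, -6.66058896e-02]), 'joint_vel': array([ 0.001169  , -0.00276255, -0.00247127, -0.00067715, -0.00032412,
       -0.00074282]), 'tau': array([ 2.19772287e-04, -5.32644296e+01, -3.53284335e+01,  7.08144461e-02,
        2.35041976e-02, -4.07188190e-05]), 'ee_pos': array([ 0.1889969 , -0.51646951,  0.404177  ]), 'eef_rot': array([-3.14062567e+00, -5.11668799e-05,  3.50816165e-01]), 'force': array([ 0.57629298, -0.34187972,  0.82020789]), 'moment': array([-0.02045174, -0.03147725, -0.03239075]), 'grip_force': 0.0, 'grip_width': 0.09408617867331141}
```

View pics/top0.png

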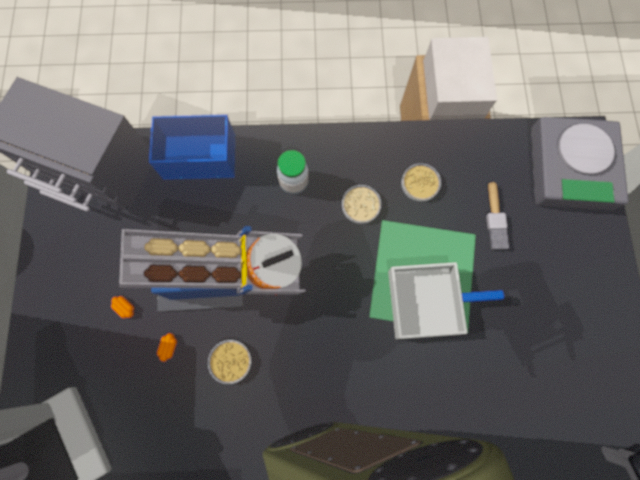

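View pics/scene0.png

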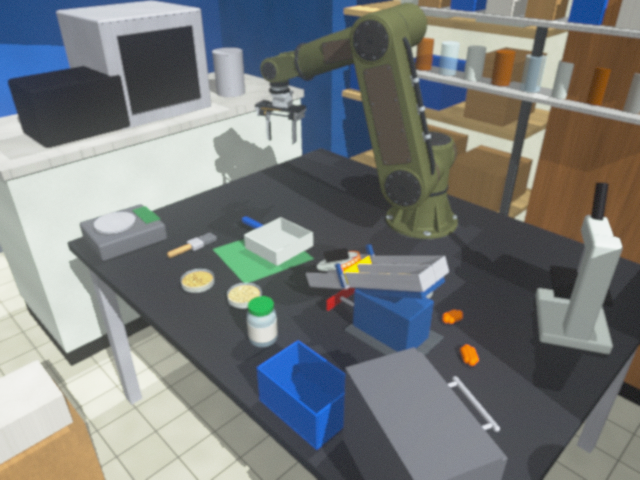

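Run:
```python
from h import *
c=load('top0');im=c['image'][:,:,::-1]
a=cv2.resize(im[215:305,110:310],None,fx=4,fy=4,interpolation=cv2.INTER_CUBIC)[:, :800]
cv2.imwrite('pics/cropA.png',a)
b=cv2.resize(im[210:350,360:515],None,fx=4,fy=4,interpolation=cv2.INTER_CUBIC)
cv2.imwrite('pics/cropB.png',b)
```

```text
(no output)
```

View pics/cropA.png

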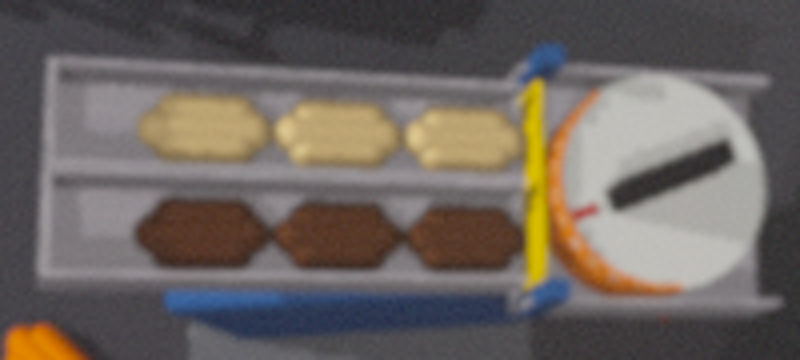

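View pics/cropB.png

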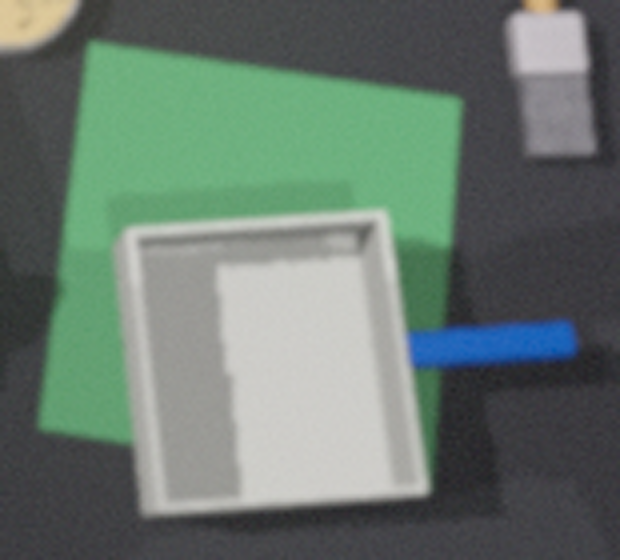

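Run:
```python
from h import *
from scipy.optimize import least_squares
c=load('top0')
B=lambda u,v:(360+u/4,210+v/4); A=lambda u,v:(110+u/4,215+v/4)
tr=[atz(c,*B(*p),.05)[:2] for p in[(120,231),(388,211),(431,493),(145,516)]]
tr=np.array(tr);print('tray',tr.mean(0),[np.linalg.norm(tr[i]-tr[i-1]) for i in range(4)])
e=tr[0]+tr[3]-tr[1]-tr[2];print('tray ydir deg',np.degrees(np.arctan2(e[1],e[0])), 'handle end',atz(c,*B(577,340),.039),'root',atz(c,*B(411,348),.039))
sh=np.array([atz(c,*B(*p),0)[:2] for p in[(90,41),(463,97),(39,431)]])
print('sheet c',(sh[1]+sh[2])/2,np.linalg.norm(sh[0]-sh[1]),np.linalg.norm(sh[0]-sh[2]));e=sh[0]-sh[1];print('sheet ydir',np.degrees(np.arctan2(e[1],e[0])))
s,co=np.sin(np.radians(24)),np.cos(np.radians(24))
def pt(p,x,t,h): # slope coords
    l=np.array([x,t*co-h*s,.075+t*s+h*co]);cy,sy=np.cos(p[2]),np.sin(p[2])
    return np.array([p[0]+cy*l[0]-sy*l[1],p[1]+sy*l[0]+cy*l[1],l[2]])
obs=[A(769,80),A(781,303),A(48,60),A(38,280)]
def f(p):
    L,W=p[3],p[4]
    q=[pt(p,W,0,.034),pt(p,-W,0,.034),pt(p,W,L,.034),pt(p,-W,L,.034)]
    return np.concatenate([proj(c,a)-b for a,b in zip(q,obs)])
r=least_squares(f,[.35,.1,0,.3,.063]);p=r.x;print('chute',p,'resid',r.fun.round(2));np.save('chute.npy',p)
print('gate foot px',proj(c,pt(p,0,.13,0)))
# cap: bar centre and disc centre
for h in(.03,.04,.05):
  for t in(.05,.06,.07):
    print(h,t,'disc ctr px',proj(c,pt(p,0,t,h)).round(1), 'edge lo/hi',proj(c,pt(p,0,t-.058,h))[0].round(1),proj(c,pt(p,0,t+.058,h))[0].round(1))
for n,q in dict(dA=(361.5,204),dB=(421,183),dC=(230,362),jar=(291,160)).items(): print(n,atz(c,*q,.11 if n=='jar' else .015).round(3))
```

```text
tray [ 0.46727724 -0.21949686] [np.float64(0.16075579791874614), np.float64(0.15562158475942647), np.float64(0.16039177145999106), np.float64(0.15991108866283482)]
tray ydir deg 92.62451610398229 handle end [ 0.47457665 -0.39891703  0.039     ] root [ 0.47295719 -0.30314418  0.039     ]
sheet c [ 0.53359552 -0.2287551 ] 0.23127845858016016 0.24269602010134017
sheet ydir 79.30043244949084
chute [0.54975114 0.07114212 0.03289089 0.36333232 0.05610562] resid [-0.02  2.73 -0.11 -2.61  0.11 -2.32  0.    2.2 ]
gate foot px [240.9159837  264.31333794]
0.03 0.05 disc ctr px [281.3 262.3] edge lo/hi 306.3 255.0
0.03 0.06 disc ctr px [276.9 262.2] edge lo/hi 302.1 250.3
0.03 0.07 disc ctr px [272.4 262.1] edge lo/hi 297.9 245.6
0.04 0.05 disc ctr px [282.9 261.3] edge lo/hi 308.1 256.4
0.04 0.06 disc ctr px [278.4 261.2] edge lo/hi 303.9 251.7
0.04 0.07 disc ctr px [273.9 261. ] edge lo/hi 299.6 246.9
0.05 0.05 disc ctr px [284.5 260.2] edge lo/hi 309.9 257.8
0.05 0.06 disc ctr px [280.  260.1] edge lo/hi 305.6 253.0
0.05 0.07 disc ctr px [275.5 260. ] edge lo/hi 301.3 248.2
dA [ 0.713 -0.087  0.015]
dB [ 0.764 -0.238  0.015]
dC [0.346 0.231 0.015]
jar [0.791 0.081 0.11 ]
```

Emit:
servo_tool:
  motion:
    - [0,6,6,2,0]
    - [0,12,12,2,0]
    - [0,15,18,2,0]
    - [0,15,24,2,0]
    - [0,15,30,2,0]
    - [0,15,36,2,0]
    - [0,15,38,2,0]
    - [0,15,38,2,0]

```text
time_s: 1.1
ee_pos: [0.3389, -0.134, 0.4248]
eef_rot: [3.141, -0.001, 0.355]
force: [-1.2, -0.5, 0.1]
grip_width: 0.0937
grip_force: 0.0
```

Run:
```python
from h import *
c=snap('wrist','w1'); print(c['obs']['ee_pos'],c['obs']['eef_rot'],c['obs']['qpos'],c['obs']['time_s']);print(np.linalg.inv(c['camera_from_world']).round(3))
p=np.load('chute.npy')
print(proj(c,[p[0],p[1],.075]))
```

```text
[ 0.33887866 -0.1339739   0.42481393] [ 3.14129025e+00 -5.97214110e-04  3.55314991e-01] [-4.77142285e-01 -1.49078708e-01  1.95598624e+00  2.44988866e-04
  1.33405951e+00  7.38281758e-01] 1.1
[[ 0.347  0.901  0.261  0.416]
 [-0.938  0.333  0.097 -0.106]
 [ 0.    -0.278  0.961  0.404]
 [ 0.     0.     0.     1.   ]]
[ 130.41558613 -196.06085555]
```

View pics/w1.png

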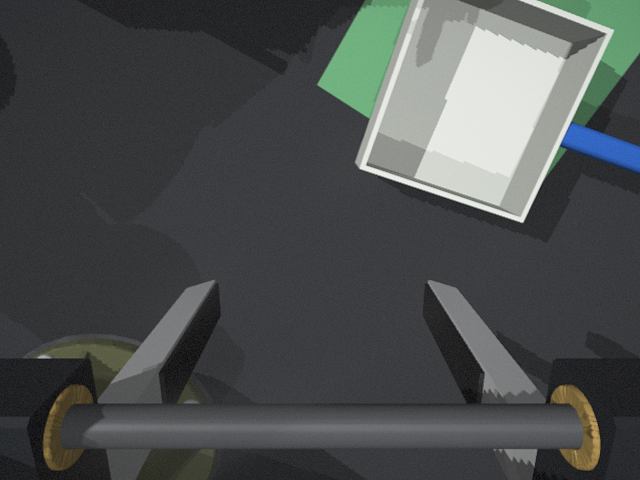

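Emit:
servo_tool:
  motion:
    - [0,5,2,1,10]
    - [0,10,4,2,20]
    - [0,15,6,3,30]
    - [0,20,8,4,40]
    - [0,24,10,4,50]
    - [0,26,11,4,60]
    - [0,26,11,4,70]
    - [0,26,11,4,80]
    - [0,26,11,4,90]
    - [0,26,11,4,94]
    - [0,26,11,4,94]
    - [0,26,11,4,94]

```text
time_s: 2.65
ee_pos: [0.5992, -0.0274, 0.4643]
eef_rot: [-3.141, -0.0, 1.989]
force: [-0.2, -0.5, -1.1]
grip_width: 0.0939
grip_force: 0.0
```

Run:
```python
from h import *
c=snap('wrist','w2'); print(c['obs']['ee_pos'],c['obs']['eef_rot'],c['obs']['joint_vel'].round(3));print(c['hand_eye'].round(3),c['fx'],c['fy'],c['cx'],c['cy'])
```

```text
[ 0.59922689 -0.0274162   0.46426737] [-3.14115377e+00 -1.51321783e-04  1.98871201e+00] [ 0.009 -0.006  0.002 -0.001  0.002 -0.004]
[[-0.001  0.96   0.279  0.081]
 [ 1.     0.001 -0.     0.   ]
 [-0.001  0.279 -0.96   0.02 ]
 [ 0.     0.     0.     1.   ]] 422.6266128468977 422.6266128468977 321.2149616365724 237.82746759272823
```

View pics/w2.png

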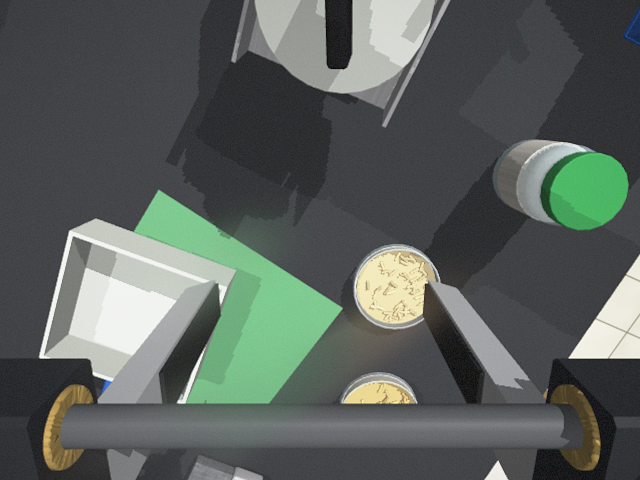

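Emit:
servo_tool:
  motion:
    - [0,-2.5,6,0,0]
    - [0,-5,12,0,0]
    - [0,-5,12,0,0]
    - [0,-5,12,0,0]

```text
time_s: 3.2
ee_pos: [0.5491, 0.0934, 0.4648]
eef_rot: [3.141, 0.0, 1.991]
force: [0.4, 0.6, 1.0]
grip_width: 0.0942
grip_force: 0.0
```

Run:
```python
from h import *
c=snap('wrist','w3'); print(c['obs']['ee_pos'],c['obs']['eef_rot'])
```

```text
[0.54912089 0.09337539 0.46477002] [3.14132656e+00 3.20820399e-04 1.99145375e+00]
```

View pics/w3.png

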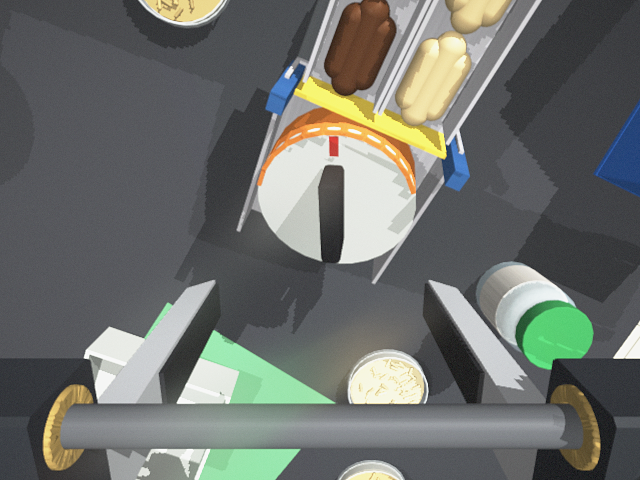

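Run:
```python
from h import *
from scipy.optimize import least_squares
ct,cw=load('top0'),load('w3')
A=lambda u,v:np.array((110+u/4,215+v/4))
s,co=np.sin(np.radians(24)),np.cos(np.radians(24))
def pt(p,x,t,h):
    l=np.array([x,t*co-h*s,.075+t*s+h*co]);cy,sy=np.cos(p[2]),np.sin(p[2])
    return np.array([p[0]+cy*l[0]-sy*l[1],p[1]+sy*l[0]+cy*l[1],l[2]])
a=np.linspace(0,2*np.pi,180)
def f(p):
    x,y,yaw,W,t,h,th=p
    r=[proj(cw,pt(p,-W,0,.034))-(239,231),proj(cw,pt(p,W,0,.034))-(375,282),proj(ct,pt(p,W,0,.034))-A(769,80),proj(ct,pt(p,-W,0,.034))-A(781,303)]
    for c,b in((cw,(258,416,None,264)),(ct,(None,301.6,233.3,None))):
        q=np.array([proj(c,pt(p,.058*np.cos(k),t+.058*np.sin(k),h)) for k in a])
        e=(q[:,0].min(),q[:,0].max(),q[:,1].min(),q[:,1].max())
        r.append([i-j for i,j in zip(e,b) if j is not None])
    for c,m in((cw,(334,146)),(ct,A(585,213))):
        r.append(proj(c,pt(p,-.046*np.sin(th),t+.046*np.cos(th),h))-m)
    return np.concatenate(r)
r=least_squares(f,[.55,.07,.03,.06,.065,.04,.35],loss='soft_l1');p=r.x;print(p.round(4));print(f(p).round(1));np.save('fit.npy',p)
x,y,yaw,W,t,h,th=p
print('gate px',proj(cw,pt(p,-.06,.13,0)),proj(cw,pt(p,.06,.13,0)))
g=pt(p,0,t,h+.016);print('grip',g,'top',pt(p,0,t,h+.029))
for n,c in(('w',cw),('t',ct)):
  print(n,[proj(c,pt(p,-e*np.sin(th),t+e*np.cos(th),h+.029)).round(1) for e in(-.033,.033)])
for T in(th,1.35,1.4): print(T,'yaw world deg',np.degrees(np.arctan2(np.sin(T),co*np.cos(T))+yaw)+90)
```

```text
[0.5526 0.0718 0.038  0.0616 0.0659 0.0424 0.388 ]
[-0.2 -0.2 -0.3  0.3 -0.6 -0.9 -0.1 -1.4 -0.4  0.1 -0.6 -0.1 -0.3 -0.2
  0.2  0.2 -0.9]
gate px [296.24662344  70.04609518] [450.05630114 135.73050044]
grip [0.55118168 0.10823787 0.15518024] top [0.55138241 0.1029541  0.16705633]
w [array([330.6, 263.9]), array([328.3, 185.9])]
t [array([294.1, 251. ]), array([266.4, 262. ])]
0.3880417826108841 yaw world deg 116.28189463938472
1.35 yaw world deg 170.58777118782993
1.4 yaw world deg 173.2214631153019
```

Emit:
servo_tool:
  motion:
    - [0.5,0.2,1.4,-3,2]
    - [0.57,0.2,1.4,-6,2]
    - [0.57,0.2,1.4,-8.5,2]
    - [0.57,0.2,1.4,-10,2]
    - [0.57,0.2,1.4,-10.8,2]
    - [0.57,0.2,1.4,-11.4,2]
    - [0.57,0.2,1.4,-11.4,2]
    - [0.57,0.2,1.4,-11.4,2]
  squeeze: 12

```text
time_s: 4.25
ee_pos: [0.5511, 0.1075, 0.3512]
eef_rot: [3.141, 0.0, 2.026]
force: [-0.1, 0.2, -0.4]
grip_width: 0.0403
grip_force: 0.0
```

Emit:
servo_tool:
  motion:
    - [1,0,0,0,0]
    - [1,0,0,0,0]
    - [1,0,0,0,0]
    - [1,0,0,0,0]
    - [1,0,0,0,7]
    - [1,0,0,0,14]

```text
time_s: 5.0
ee_pos: [0.5509, 0.1072, 0.3508]
eef_rot: [-3.141, 0.0, 2.274]
force: [-2.0, -4.7, 3.5]
grip_width: 0.0177
grip_force: 13.3
```

Emit:
servo_tool:
  motion:
    - [1,0,0,0,7]
    - [1,0,0,0,14]
    - [1,0,0,0,21]
    - [1,0,0,0,28]
    - [1,0,0,0,35]
    - [1,0,0,0,42]
    - [1,0,0,0,42]
    - [1,0,0,0,42]

```text
time_s: 6.0
ee_pos: [0.5511, 0.1075, 0.3513]
eef_rot: [3.141, 0.001, 3.0]
force: [0.9, -0.3, 5.2]
grip_width: 0.0201
grip_force: 13.0
```

Emit:
servo_tool:
  motion:
    - [0.57,0,0,0,0]
    - [0.57,0,0,0,0]
    - [0.5,0,0,2,0]
    - [0,0,0,6,0]
    - [0,0,-4,9,-10]
    - [0,-2,-10,9,-20]
    - [0,-4,-16,9,-30]
    - [0,-6,-22,9,-40]
    - [0,-7.9,-28,9,-50]
    - [0,-7.9,-34,9,-60]
    - [0,-7.9,-40,9,-70]
    - [0,-7.9,-45,9,-80]
    - [0,-7.9,-45.7,9,-80]
    - [0,-7.9,-45.7,9,-80]

```text
time_s: 7.75
ee_pos: [0.472, -0.3494, 0.4402]
eef_rot: [-3.141, -0.001, 1.608]
force: [-1.0, 0.8, 0.4]
grip_width: 0.0933
grip_force: 0.0
```

Run:
```python
from h import *
c=snap('wrist','w4'); t=snap('top','t4'); print(c['obs']['ee_pos'],c['obs']['eef_rot'][2])
im=c['image'][:,:,::-1].copy(); h=cv2.cvtColor(im,cv2.COLOR_BGR2HSV)
m=cv2.inRange(h,(100,150,60),(130,255,255));n,l,s,_=cv2.connectedComponentsWithStats(m);print([r for r in s[1:].tolist() if r[4]>100])
k=cv2.resize(t['image'][220:300,220:320,::-1],(400,320),interpolation=cv2.INTER_CUBIC)
o=np.zeros((480,800,3),np.uint8);o[:,:400]=cv2.resize(im,(400,480))*0;o[:300,:400]=cv2.resize(im,(400,300));o[:320,400:]=k
cv2.imwrite('pics/v4.png',o)
```

```text
[ 0.47200309 -0.34940504  0.44017298] 1.6079659742201429
[[314, 151, 22, 106, 2241]]
```

View pics/v4.png

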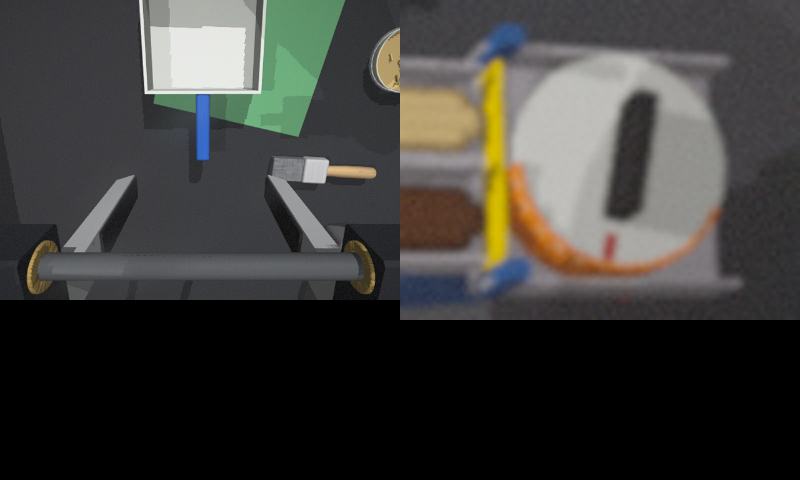

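Run:
```python
from h import *
c=load('w4')
for n,q in dict(hroot=(326,153,.048),hend=(325,256,.048),brushend=(435,268,.01),bru2=(600,276,.01),trL=(233,149,.05),trR=(419,149,.05)).items(): print(n,atz(c,*q).round(4))
m=cv2.inRange(cv2.cvtColor(c['image'],cv2.COLOR_RGB2HSV),(100,150,60),(130,255,255));v,u=np.nonzero(m)
for r in(160,205,250): print(r,u[v==r].mean(),atz(c,u[v==r].mean(),r,.048).round(4))
p=np.load('fit.npy');cy,sy=np.cos(p[2]),np.sin(p[2])
L=lambda x,y:np.array([p[0]+cy*x-sy*y,p[1]+sy*x+cy*y]).round(4)
for y in(-.25,-.2,-.13,-.1): print('grip target chute y',y,L(0,y), 'pale side',L(.01,y),np.degrees(p[2]))
```

```text
hroot [ 0.4744 -0.2991  0.048 ]
hend [ 0.4771 -0.3931  0.048 ]
brushend [ 0.5918 -0.4148  0.01  ]
bru2 [ 0.7637 -0.4174  0.01  ]
trL [ 0.3944 -0.2984  0.05  ]
trR [ 0.554  -0.2927  0.05  ]
160 324.0 [ 0.4729 -0.3051  0.048 ]
205 324.5 [ 0.4748 -0.3449  0.048 ]
250 324.0 [ 0.476  -0.3872  0.048 ]
grip target chute y -0.25 [ 0.5621 -0.178 ] pale side [ 0.5721 -0.1777] 2.1756742308989927
grip target chute y -0.2 [ 0.5602 -0.1281] pale side [ 0.5702 -0.1277] 2.1756742308989927
grip target chute y -0.13 [ 0.5575 -0.0581] pale side [ 0.5675 -0.0577] 2.1756742308989927
grip target chute y -0.1 [ 0.5564 -0.0282] pale side [ 0.5664 -0.0278] 2.1756742308989927
```

Emit:
servo_tool:
  motion:
    - [0,0.3,0,-6,0]
    - [0,0.3,0,-12,0]
    - [0,0.3,0,-18,0]
    - [0,0.3,0,-21,0]
    - [0,0.3,0,-22,0]
    - [0,0.3,0,-22,0]
    - [1,0.3,0,-22,0]
    - [1,0.3,0,-22,0]
    - [1,0.3,0,-22,0]
    - [1,0.3,0,-22,0]
    - [1,0.3,0,-22,0]
    - [1,0.3,0,-22,0]
  squeeze: 40

```text
time_s: 9.35
ee_pos: [0.475, -0.3495, 0.2206]
eef_rot: [-3.142, -0.0, 1.607]
force: [0.5, -0.0, -0.1]
grip_width: 0.0369
grip_force: 0.0
```

Emit:
servo_tool:
  motion:
    - [1,0,0,0,0]
    - [1,0,0,0,0]
    - [1,0,0,0,0]
    - [1,2,2,0,0]
    - [1,4,5,0,0]
    - [1,6,9,0,0]
    - [1,8,13,0,0]
    - [1,9.3,17,0,0]
    - [1,9.3,20,0,0]
    - [1,9.3,22.1,0,0]
    - [1,9.3,22.1,0,0]
    - [1,9.3,22.1,0,0]

```text
time_s: 10.85
ee_pos: [0.5679, -0.1292, 0.2206]
eef_rot: [-3.141, -0.0, 1.607]
force: [-0.4, 1.1, -0.9]
grip_width: 0.0194
grip_force: 40.0
```

Run:
```python
from h import *
c=snap('wrist','w5');t=snap('top','t5'); print(c['obs']['ee_pos'],c['obs']['force'].round(1),c['obs']['moment'].round(2))
o=np.zeros((480,800,3),np.uint8);o[:300,:400]=cv2.resize(c['image'][:,:,::-1],(400,300));o[:300,400:]=cv2.resize(t['image'][:,:,::-1],(400,300))
cv2.imwrite('pics/v5.png',o[:300])
```

```text
[ 0.56794884 -0.12921436  0.22060693] [-0.4  1.1 -0.9] [ 0.21 -0.04  0.02]
```

View pics/v5.png

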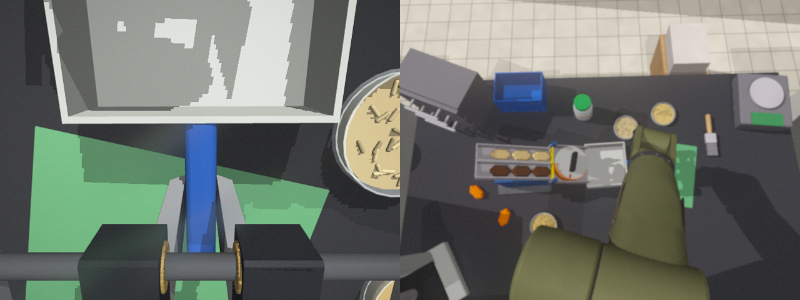

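Emit:
servo_tool:
  motion:
    - [1,0,0.6,0,0]
    - [1,0,1.2,0,0]
    - [1,-0.1,1.8,0,0]
    - [1,-0.1,2.4,0,0]
    - [1,-0.1,3,0,0]
    - [1,-0.1,3.6,0,0]
    - [1,-0.2,4.2,0,0]
    - [1,-0.2,4.8,0,0]
    - [1,-0.2,4.8,0,0]
    - [1,-0.2,4.8,0,0]

```text
time_s: 12.2
ee_pos: [0.566, -0.0804, 0.2206]
eef_rot: [-3.141, -0.0, 1.607]
force: [-0.8, 0.8, -1.0]
grip_width: 0.0194
grip_force: 40.0
```

Emit:
servo_tool:
  motion:
    - [1,0,0.3,0,0]
    - [1,0,0.6,0,0]
    - [1,0,0.9,0,0]
    - [1,0,1.2,0,0]
    - [1,0,1.2,0,0]

```text
time_s: 12.82
ee_pos: [0.5659, -0.0689, 0.2207]
eef_rot: [-3.141, 0.001, 1.607]
force: [-1.4, -5.2, -2.4]
grip_width: 0.0198
grip_force: 40.0
```

Emit:
servo_tool:
  motion:
    - [1,0,0.3,0,0]
    - [1,0,0.6,0,0]
    - [1,0,0.9,0,0]
    - [1,0,1.2,0,0]
    - [1,-0.1,1.4,0,0]
    - [1,-0.1,1.4,0,0]
    - [1,-0.1,1.4,0,0]

```text
time_s: 13.7
ee_pos: [0.5649, -0.0552, 0.2207]
eef_rot: [-3.141, 0.001, 1.607]
force: [-2.0, -8.8, -0.6]
grip_width: 0.0196
grip_force: 40.0
```

Emit:
servo_tool:
  motion:
    - [1,0,0.2,0,0]
    - [1,0,0.4,0,0]
    - [1,0,0.5,0,0]
    - [1,0,0.6,0,0]
    - [1,0,0.6,0,0]

```text
time_s: 14.32
ee_pos: [0.5649, -0.0495, 0.2207]
eef_rot: [-3.141, 0.002, 1.607]
force: [-0.9, -11.0, -0.8]
grip_width: 0.0193
grip_force: 40.0
```

Emit:
servo_tool:
  motion:
    - [1,0,0.1,0,0]
    - [1,0,0.2,0,0]
    - [1,0,0.3,0,0]
    - [1,0,0.3,0,0]
    - [1,0,0.3,0,0]

```text
time_s: 14.95
ee_pos: [0.5649, -0.0473, 0.2208]
eef_rot: [-3.141, 0.003, 1.607]
force: [-2.8, -18.8, -0.1]
grip_width: 0.0197
grip_force: 40.0
```

Run:
```python
from h import *
t=snap('top','t6');w=snap('wrist','w6')
o=np.zeros((400,800,3),np.uint8);o[:,:500]=cv2.resize(t['image'][215:315,190-75:240+75*2-150+50,::-1],(500,400)) if 0 else cv2.resize(t['image'][215:315,120:320,::-1],(500,400))
o[:225,500:]=cv2.resize(w['image'][:,:,::-1],(300,225));cv2.imwrite('pics/v6.png',o);print(w['obs']['force'],w['obs']['ee_pos'])
# brightness test only: pale pixels up-slope of gate
for n in('t4','t6'):
    h=cv2.cvtColor(load(n)['image'],cv2.COLOR_RGB2HSV)[225:300,125:245];print(n,(cv2.inRange(h,(12,70,120),(28,200,255))>0).sum(),(cv2.inRange(h,(0,80,20),(15,255,110))>0).sum())
```

```text
[ -2.57467319 -19.29659609  -0.04857164] [ 0.56489053 -0.0472922   0.22076693]
t4 1329 1156
t6 50 1095
```

Emit:
servo_tool:
  motion:
    - [1,0,0,0,0]
    - [1,0,0,0,0]
    - [1,0,0,0,0]
    - [1,0,0,0,0]
    - [1,0,0,0,0]
    - [1,0,0,0,0]
    - [1,0,0,0,0]
    - [1,0,0,0,0]
    - [1,0,0,0,0]
    - [1,0,0,0,0]
    - [1,0,0,0,0]
    - [1,0,0,0,0]
    - [1,0,0,0,0]
    - [1,0,0,0,0]
    - [1,0,0,0,0]
    - [1,0,0,0,0]

```text
time_s: 17.05
ee_pos: [0.5649, -0.0473, 0.2208]
eef_rot: [-3.141, 0.003, 1.607]
force: [-2.7, -19.3, 0.1]
grip_width: 0.02
grip_force: 40.0
```

Run:
```python
from h import *
t=snap('top','t7');w=snap('wrist','w7')
o=np.zeros((600,800,3),np.uint8);o[:375,:750]=cv2.resize(t['image'][215:315,120:320,::-1],(750,375),interpolation=cv2.INTER_CUBIC)
o[375:,:300]=cv2.resize(w['image'][:,:,::-1],(300,225));cv2.imwrite('pics/v7.png',o);print(w['obs']['force'])
```

```text
[ -2.15535523 -18.87568952   0.91238267]
```

View pics/v7.png

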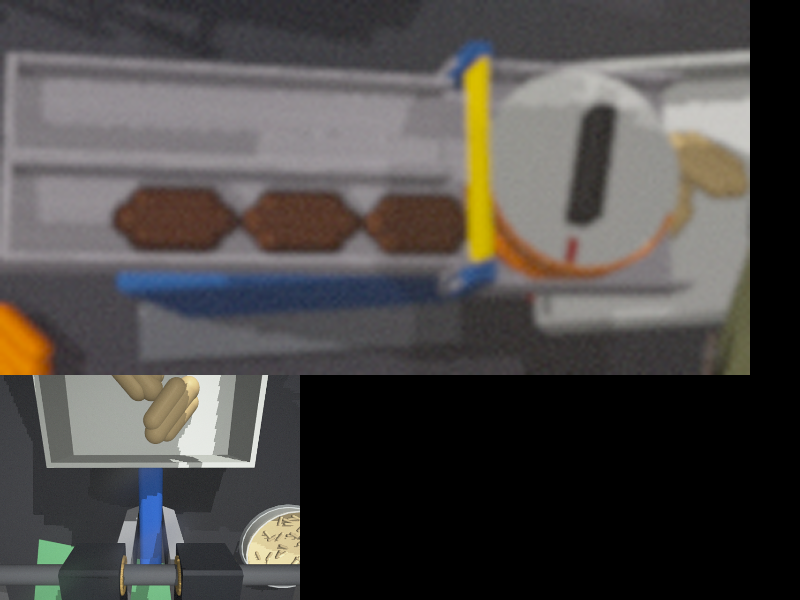

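Emit:
servo_tool:
  motion:
    - [1,0,-0.5,0,0]
    - [1,0,-1.5,0,0]
    - [1,0.1,-3,0,0]
    - [1,0.2,-4.5,0,0]
    - [1,0.2,-5.5,0,0]
    - [1,0.2,-6,0,0]
    - [1,0.2,-6,0,0]
    - [1,0.2,-6,0,0]

```text
time_s: 18.15
ee_pos: [0.567, -0.1054, 0.2207]
eef_rot: [3.142, 0.0, 1.608]
force: [0.4, -1.4, -1.2]
grip_width: 0.0195
grip_force: 40.0
```

```bash
cat > cnt.py <<'E'
from h import *
import sys
def count(n):
    c=load(n);h=cv2.cvtColor(c['image'],cv2.COLOR_RGB2HSV)
    m=cv2.inRange(h,(12,55,60),(28,210,255))
    k,l,s,ce=cv2.connectedComponentsWithStats(m)
    print(n,[(r[:5].tolist(),q.round(0).tolist()) for r,q in zip(s[1:],ce[1:]) if r[4]>40])
if __name__=='__main__':
    t=snap('top',sys.argv[1]+'t');snap('wrist',sys.argv[1]+'w')
    print(t['obs']['force'].round(1),t['obs']['ee_pos'],t['obs']['time_s'])
    for n in sys.argv[2:]+[sys.argv[1]+'t',sys.argv[1]+'w']: count(n)
E
python3 cnt.py a8 top0 w7 t7
```

```text
[ 0.4 -1.4 -1.2] [ 0.56701766 -0.10539318  0.22067162] 18.15
top0 [([400, 55, 30, 66, 1315], [415.0, 94.0]), ([404, 165, 35, 34, 922], [421.0, 182.0]), ([487, 182, 13, 31, 315], [493.0, 197.0]), ([344, 187, 35, 34, 928], [361.0, 203.0]), ([144, 234, 135, 54, 1776], [206.0, 253.0]), ([210, 342, 40, 40, 1251], [229.0, 361.0]), ([339, 424, 15, 9, 44], [346.0, 428.0]), ([293, 428, 71, 50, 610], [324.0, 453.0]), ([370, 428, 12, 11, 43], [375.0, 433.0]), ([332, 436, 15, 19, 55], [338.0, 445.0]), ([383, 437, 12, 11, 42], [388.0, 442.0]), ([402, 439, 19, 13, 64], [410.0, 446.0]), ([356, 446, 44, 26, 229], [376.0, 459.0]), ([265, 456, 11, 19, 53], [272.0, 465.0]), ([285, 470, 18, 10, 53], [292.0, 475.0])]
w7 [([238, 0, 188, 147, 15816], [347.0, 59.0]), ([529, 294, 111, 110, 9748], [591.0, 356.0]), ([256, 385, 15, 86, 778], [262.0, 429.0]), ([372, 384, 15, 87, 756], [381.0, 428.0])]
t7 [([400, 55, 30, 67, 1315], [415.0, 94.0]), ([404, 165, 35, 34, 920], [421.0, 182.0]), ([487, 182, 13, 31, 314], [493.0, 197.0]), ([344, 187, 35, 35, 746], [362.0, 201.0]), ([336, 229, 18, 18, 83], [345.0, 238.0]
[... 2153 characters left out ...]
 [299.0, 399.0]), ([261, 399, 11, 15, 48], [266.0, 404.0]), ([312, 400, 22, 29, 90], [322.0, 415.0]), ([341, 403, 15, 16, 61], [349.0, 411.0]), ([235, 413, 20, 16, 61], [242.0, 421.0]), ([215, 418, 15, 9, 44], [222.0, 422.0]), ([340, 421, 7, 25, 44], [343.0, 432.0]), ([204, 437, 16, 16, 49], [213.0, 442.0]), ([175, 439, 15, 18, 64], [182.0, 448.0]), ([427, 447, 14, 22, 46], [434.0, 457.0]), ([198, 455, 16, 13, 60], [206.0, 461.0]), ([253, 455, 13, 15, 57], [260.0, 461.0]), ([226, 466, 19, 10, 46], [234.0, 471.0])]
a8w [([239, 0, 187, 146, 15762], [347.0, 59.0]), ([546, 174, 94, 172, 12463], [599.0, 268.0]), ([256, 385, 15, 86, 772], [262.0, 429.0]), ([372, 384, 15, 87, 754], [381.0, 428.0])]
```

Emit:
servo_tool:
  motion:
    - [1,0,-1,0,0]
    - [1,0.1,-2,0,0]
    - [1,0.1,-3,0,0]
    - [1,0.1,-3,0,0]
    - [1,0.1,-3,0,0]

```text
time_s: 18.88
ee_pos: [0.568, -0.1357, 0.2207]
eef_rot: [3.142, 0.0, 1.607]
force: [0.5, -0.7, -0.5]
grip_width: 0.0196
grip_force: 40.0
```

Run:
```python
from h import *
t=snap('top','t9');print(t['obs']['ee_pos'])
h=cv2.cvtColor(t['image'],cv2.COLOR_RGB2HSV);m=cv2.inRange(h,(12,55,60),(28,210,255))[240:300,295:365]
print(m.astype(bool).sum())
for r in m[::2]: print(''.join('.#'[x>0] for x in r))
```

```text
[ 0.5679735  -0.13571799  0.22065106]
892Traceback (most recent call last):
  File "<stdin>", line 5, in <module>
  File "<stdin>", line 5, in <genexpr>
TypeError: string indices must be integers, not 'numpy.bool'
```

Run:
```python
from h import *
t=load('t9')
h=cv2.cvtColor(t['image'],cv2.COLOR_RGB2HSV);m=cv2.inRange(h,(12,55,60),(28,210,255))[242:296,300:372]
for r in m[::2]: print(''.join('#' if x else '.' for x in r))
```

```text
........................................................................
........................................................................
........................................................................
...................................########............................#
..................................#############........................#
.........##################.......################......................
.......#######################....###################...................
......#########################...#####################.................
......#########################.....###################.................
.......#########################.....###################................
.........###############################################................
........................#################.....#########...............#.
..........................###############..............................#
........................#################............................#..
......................###################............................#.#
.....
[... 170 characters left out ...]
#######.................................#.#
.....................#############................................###...
.......................#########.................................#...#..
.................................................................##.#.##
.................................................................#.#..#.
....................................................................#...
..............................................................#.#.......
.............................................................#..#..#....
............................................................#.#....###..
............................................................##..#.#.....
```

Emit:
servo_tool:
  motion:
    - [1,0,-1,0,0]
    - [1,-0.5,-3,0,0]
    - [1,-1,-5.5,0,0]
    - [1,-2,-8,0,-1]
    - [1,-3,-10.5,0,-3]
    - [1,-4,-13,0,-5]
    - [1,-4.5,-15.5,0,-7]
    - [1,-5,-18,0,-9]
    - [1,-5.5,-20,0,-11]
    - [1,-5.8,-21.5,0,-12.5]
    - [1,-5.8,-22.1,0,-12.8]
    - [1,-5.8,-22.1,0,-12.8]
    - [1,-5.8,-22.1,0,-12.8]

```text
time_s: 20.55
ee_pos: [0.5102, -0.3562, 0.2206]
eef_rot: [3.141, 0.0, 1.385]
force: [-0.7, -1.2, -1.3]
grip_width: 0.0197
grip_force: 40.0
```

Run:
```python
from h import *
t=snap('top','t10');o=t['obs'];print(o['ee_pos'],o['eef_rot'],o['force'].round(1))
hs=cv2.cvtColor(t['image'],cv2.COLOR_RGB2HSV)
# sheet corners px, visible-green bounds, white tray blob
for n,lo,hi in(('green',(60,80,60),(85,255,255)),('white',(0,0,140),(179,45,255)),('pale',(12,55,60),(28,210,255))):
    m=np.zeros((480,640),np.uint8);m[215:335,365:485]=cv2.inRange(hs,lo,hi)[215:335,365:485]
    cs,_=cv2.findContours(m,cv2.RETR_EXTERNAL,cv2.CHAIN_APPROX_SIMPLE);k=max(cs,key=cv2.contourArea)
    print(n,cv2.contourArea(k),cv2.minAreaRect(k))
    if n=='white':
        b=np.array([atz(t,*q,.05)[:2] for q in cv2.boxPoints(cv2.minAreaRect(k))]);print(b.round(3).tolist(),b.mean(0))
```

```text
[ 0.51016581 -0.35617196  0.22064134] [3.14148187e+00 3.25611836e-04 1.38480603e+00] [-0.7 -1.2 -1.3]
green 3768.0 ((423.9344787597656, 276.2325134277344), (99.53068542480469, 98.69178009033203), 8.61564826965332)
white 4756.5 ((428.8217468261719, 272.3120422363281), (73.1834716796875, 70.33180236816406), 8.365885734558105)
[[0.466, -0.128], [0.628, -0.164], [0.597, -0.331], [0.437, -0.289]] [ 0.53224085 -0.22795345]
pale 835.5 ((426.0589904785156, 267.82122802734375), (36.62615966796875, 41.33726501464844), 67.06790161132812)
```

Emit:
servo_tool:
  motion:
    - [0.5,0,0,0,0]
    - [0.5,0,0,0,0]
    - [0.5,0,0,0,0]
    - [0.5,0,0,0,0]
    - [0.5,0,0,3,0]
    - [0.5,0,0,8,0]
    - [0.5,0,-3,14,0]
    - [0.5,-5,-8,18,0]
    - [0.5,-10,-13,18,0]
    - [0.5,-12,-15,18,0]
    - [0.5,-12,-15,18,0]
    - [0.5,-12,-15,18,0]

```text
time_s: 22.1
ee_pos: [0.3902, -0.5062, 0.4005]
eef_rot: [-3.142, -0.0, 1.384]
force: [0.9, 0.6, 0.1]
grip_width: 0.0471
grip_force: 0.0
```

Run:
```python
from h import *
t=snap('top','t11');o=t['obs'];print(o['ee_pos'],o['grip_width'],o['force'].round(1),o['time_s'])
hs=cv2.cvtColor(t['image'],cv2.COLOR_RGB2HSV)
for n,lo,hi,z in(('green',(60,80,60),(85,255,255),0),('white',(0,0,140),(179,45,255),.05),('pale',(12,55,60),(28,210,255),.02)):
    m=np.zeros((480,640),np.uint8);m[215:335,365:485]=cv2.inRange(hs,lo,hi)[215:335,365:485]
    cs,_=cv2.findContours(m,cv2.RETR_EXTERNAL,cv2.CHAIN_APPROX_SIMPLE);k=max(cs,key=cv2.contourArea)
    b=np.array([atz(t,*q,z)[:2] for q in cv2.boxPoints(cv2.minAreaRect(k))]);print(n,cv2.contourArea(k),b.mean(0),cv2.minAreaRect(k)[2])
h=hs[225:300,125:245];print('dark',(cv2.inRange(h,(0,80,20),(15,255,110))>0).sum())
```

```text
[ 0.39024404 -0.50622671  0.40048333] 0.0470787800318852 [0.9 0.6 0.1] 22.1
green 3909.0 [ 0.53358589 -0.22988891] 7.883139610290527
white 4735.5 [ 0.53307211 -0.22779778] 8.130102157592773
pale 838.5 [ 0.54777175 -0.23065967] 67.06790161132812
dark 1066
```

Tray is centred on the sheet to about 2 mm with the three pale stones in it; the dark stones are still up in the dispenser.

```bash
python3 -c "
from station import ctrl
print(ctrl.hand_in())"
```

```text
the job is handed in; nothing more can be done
None
```

I handed the job in at about 22 s: all three pale stones are in the tray, which stands centred on the green sheet to about 2 mm and square to it, and the dark stones are still in the dispenser; the hand-in gave no verdict.

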